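# Set a length stop from a sample part and lock it with the cam lever

## Task

Lay the long sample part with the orange marks lengthwise in the lane of the stop fixture, flat and between the brass stop pad and the blue fence, and let go of it. Then, with the clamp lever still open, push the stop bar forward until the part is nipped snugly between the fence and the stop pad, and only then flip the red cam lever right over to its end stop so that the bar is clamped. Leave the short part, the tin, the green bin and the oil bottle where they are.

Things in the scene. Friction and masses are not known exactly. Their poses are not given: they have to be found in the camera images.
- fixture: Length-stop fixture, fixed on the bench: grey base plate 290 x 90 x 12 mm. Origin on the bench surface; x runs along the lane from the dark clamp block to the blue fence, y across, z up. In mm: plate x -130 to 160; clamp block x -105 to -35, y +-25, top z 45 (ears for the lever pin to z 62); lane floor z 12, x -10 to 135.
- fence_face (a point): Centre of the fence's face that looks along the lane; fixture x 135, y 0, z 30 mm. Fence: blue block x 135 to 155, y +-32, z 12 to 57. The lane before it lies between two low rails, each 6 mm wide and 5 mm high over the lane floor, inner faces at y +-17.5 mm.
- stop_face (a point): Centre of the front of the brass pad (30 wide, 8 thick, z 16 to 46 in the fixture frame) of the stop bar: a loose 16 x 16 mm steel bar, 230 mm long, axes parallel to the fixture's, lying in the clamp block's guide, underside at z 18 mm. It slides along the fixture's x with 1 to 2 N and cannot leave the guide.
- push_plate (a point): Centre of the outer face of the black plate at the bar's rear end, 230 mm behind stop_face, at the bar's mid height (z 26 in the fixture frame). The plate is 30 wide, 10 thick, z 16 to 56; push on this face towards the fence.
- pivot (a point): Lever pivot, above the clamp block at fixture x -70, y 0, z 49 mm; the hinge axis is the fixture's x.
- lever_tip (a point): End-point on the lever's centre line, 95 mm from the pivot (the handle runs 6 mm on). The lever is a flat arm, 18 wide and 9 thick up to 55 mm from the pivot, then a red handle 24 wide (along fixture x) and 11 thick.
- lever (a joint): Lever angle, rad. 0 = leaning 0.5 rad from vertical to the fixture's +y side; 0.5 = upright; then over to the -y side; end stop 1.95 (nearly level, pointing to -y). Light friction (0.03 Nm) holds it where it is left; from about 0.95 the cam presses on the bar, at 1.65 it goes over centre and then tends home; clamped from 1.8 to 1.95. A few newtons at the handle suffice.
- part_mid (a point): The long sample part: aluminium block 60 (its x) x 30 (y) x 36 mm (z) with orange bands and an orange disc on top, about 0.17 kg; point at its centre, 18 mm above its underside. It starts flat on the bench; either end may face the fence.
- short_part_mid (a point): Bystander: similar aluminium block, 40 x 30 x 36 mm, with blue marks; point at its centre.
- tin_mid (a point): Bystander: yellow tin, 60 mm diameter, 70 mm high; point half-way up.
- bin_mid (a point): Bystander: green open bin 66 x 56 x 40 mm with small hardware, standing beside the bar's rear end on the fixture's -y side; point half-way up.
- oiler_mid (a point): Bystander: white oil bottle with a red cap, 44 mm diameter, 100 mm high, standing beside the lane on the fixture's -y side; point half-way up.
Mind the look-alikes: they are no part of the job. There is more than one size of the part that bears stop_face; the job needs the smallest.

How it is judged:
By the outcome, as a careful person would: the job done as asked, in the order asked, and still so for the second after the job is handed in, with the robot touching nothing.
It also fails if it takes over 72 s, if anything falls off the work surface, if the arm or the gripper's body presses on something with over 40 N, if the wrist force passes 120 N, or if a joint passes its speed limit or range.

## Robot

A 7-joint arm with a two-finger parallel gripper is mounted at the origin on the work surface. World frame = base frame: x ahead of the robot, y to its left, z up, the work surface at z = 0. Lengths are in m, angles in degrees, forces in N, time in s.
With the tool pointing down it reaches from about 0.425 to 0.95 m from the base axis. Payload 16.7 kg.
Tool frame: the origin (TCP) lies where the fingers leave the gripper's body, on its centre line; the fingertips stand 97 mm ahead of it and the grasp point (between the pads) lies 78 mm ahead of it; y points along the fingers, z is the direction in which the jaws open and shut, and the axes are right-handed (so a half turn about y gives the same grasp; the last joint's range is limited). The gripper opens to 94 mm and grips with 3 to 60 N. Pads are 16 mm wide; open, the fingers measure 119 mm over their backs; the gripper's body (75 mm by 177 mm) begins 78 mm behind the grasp point.
Start: joints at [55.033, 24.414, 4.234, 92.017, -1.954, 63.644, -3.845], TCP at [0.3, -0.605, 0.303] pointing down, gripper open.
Joint ranges: [-163.25, 163.25], [-28.42, 122.38], [-70.27, 78.77], [12.13, 141.07], [-58.53, 238.53], [9.26, 117.41], [-156.51, 156.51]. Speed limits (degrees/s): [108.29, 108.29, 136.94, 136.94, 172.46, 172.46, 172.46].

## Interface

Orientations are given as [roll, pitch, yaw] about the fixed x, y, z axes, in that order (R = Rz(yaw) Ry(pitch) Rx(roll)).
In Python, from plant import * gives the robot as it stands.
- The arm moves only by the shell command python3 -m creep 'ROWS' [OPENING] [FORCE]. ROWS is JSON, a list that holds one entry, the list of rows, each a list of 4 numbers: the shift along the tool's x, y, z in cm, then the turn about the tool's y in rad. In form: [[[dx, dy, dz, yaw], ...]]. A call has 1 to 8 rows; each row shifts and turns the pose as measured when the row begins, along the tool's axes as they then stand; what a row does not reach is not made up. A row lasts 1/12 s, in which the tool goes at most 41.7 mm and 7.16 degrees, less where a joint would pass 70% of its speed; a pose out of reach is approached as far as the arm can. A call is refused whole if a number of a shift passes 4.17 or a number of a turn 0.125, either way. A call with a gripper value outside its range is refused whole. OPENING is the gripper command: -1 is shut, 1 is fully open, values between are in proportion, set as the call begins (- or left out, the last holds). The fingers move at their own pace and stop on an object; FORCE is the grip in N (left out, the last holds). Time passes only in rows, so rows that do not move let the fingers close. It gives the time, the measured TCP pose, the force and the opening at its end, in the units of the state.
- read_state(): the state, without advancing time (a new reading comes with each control period).
- camera(name): name is "scene" or "top"; returns a dict with "color" (420x560x3 uint8, red, green, blue), "range_z" (420x560 float32, m along the optical axis (not along the pixel's ray), 0 where there is no reading), "fx", "fy", "cx", "cy" (pixels), "world_from_camera" (4x4, takes a point from camera to world coordinates). Camera axes: x right, y down, z forward; pixel columns grow to the right and rows downward; lengths in m; the calibration is good to about 2 mm. A picture is of the moment at which its call begins.
- close_job(): hands the job in, once; it reports no verdict.
The state is a dict: "time": time; "q": joint angles; "joint_velocities": joint speeds; "joint_efforts": joint torques, N m; "position": TCP position; "tcp_rot": TCP orientation; "wrist_force": force on the tool from outside, world axes, zero at the start; "wrist_torque": the same for the moment, N m; "gripper_width": finger opening in m.
Only numpy, scipy, OpenCV 4.12 (cv2) and the standard library are available. Lean on these libraries where they do the work, as an engineer would, in place of code of your own. Each camera call takes 0.05 s, during which the arm holds its last target.

## Working session

There is one attempt and no reset: what is moved stays moved. The work goes in short steps, Python scripts to look and compute and a shell command to move; the robot and the scene stay as the last step left them, time stands still between calls to the robot, and variables do not carry over. Pictures are saved under pics/ and viewed, and the job is handed in when it is done.

```bash
mkdir -p pics; ls; python3 - <<'E'
from plant import *
import cv2,numpy as np
s=read_state();print({k:np.round(v,3).tolist() for k,v in s.items()})
for n in("scene","top"):
    c=camera(n);cv2.imwrite(f"pics/{n}0.png",c["color"][:,:,::-1]);np.savez(f"pics/{n}0.npz",**c)
    print(n,c["fx"],c["fy"],c["cx"],c["cy"],np.round(c["world_from_camera"],3).tolist())
E
```

```text
pics
{'time': 0.0, 'q': [55.032, 24.449, 4.23, 92.05, -1.953, 63.646, -3.847], 'joint_velocities': [-0.034, 0.008, -0.049, -0.038, 0.046, 0.01, -0.044], 'joint_efforts': [0.001, -93.58, 3.667, -45.42, -0.049, 0.02, 0.0], 'position': [0.3, -0.604, 0.302], 'tcp_rot': [-90.073, -0.006, -153.6], 'wrist_force': [0.497, 0.677, 1.236], 'wrist_torque': [-0.056, -0.028, -0.001], 'gripper_width': 0.094}
scene 400.02725273241356 400.02725273241356 281.63915343151734 203.88935074682567 [[0.202, 0.803, -0.56, 0.95], [0.979, -0.171, 0.108, -0.075], [-0.009, -0.57, -0.821, 0.919], [0.0, 0.0, 0.0, 1.0]]
top 417.7643361244411 417.7643361244411 281.85363090580563 207.03839833103842 [[-0.039, -0.978, 0.203, 0.16], [-0.999, 0.037, -0.011, 0.036], [0.003, -0.204, -0.979, 1.235], [0.0, 0.0, 0.0, 1.0]]
```

View pics/scene0.png

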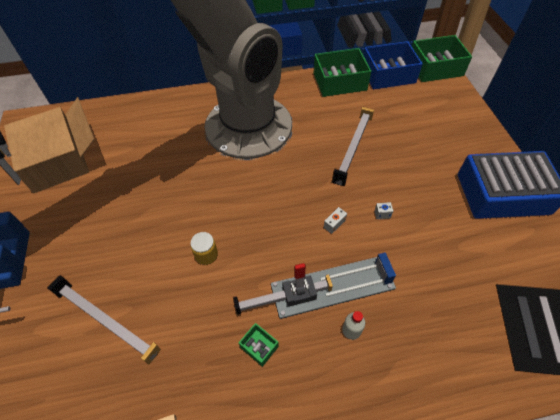

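View pics/top0.png

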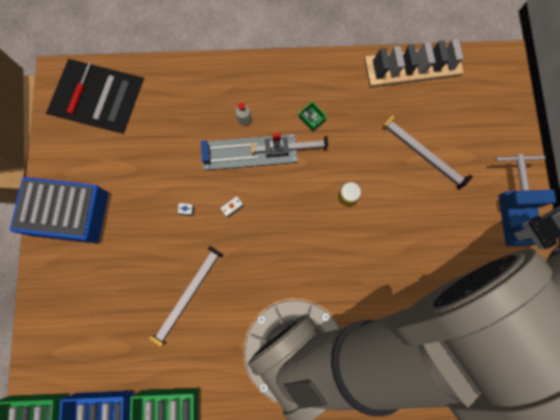

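The scene picture shows the fixture at (335,285), with its bar running from the black plate (237,305) to the brass pad (329,283). The fence is at (386,267) and the red lever at (300,270). The long part with orange marks is at (336,219) and the short blue-marked part at (385,210). 

Candidates for the stop bar are the bar in the fixture at (237..329, 295), a loose bar at (105,318) and a loose bar at (354,145). The one in the clamp guide fits: it is the shortest and lies in the guide. I'll confirm this in crops and measure.

```bash
cat > h.py <<'E'
import numpy as np,cv2
def cloud(c):
    z=c["range_z"].astype(float);h,w=z.shape
    u,v=np.meshgrid(np.arange(w),np.arange(h))
    P=np.stack([(u-c["cx"])/c["fx"]*z,(v-c["cy"])/c["fy"]*z,z],-1)
    T=c["world_from_camera"];W=P@T[:3,:3].T+T[:3,3];W[z==0]=np.nan
    return W
def crop(c,name,u0,v0,u1,v1,k=4):
    im=c["color"][v0:v1,u0:u1,::-1];cv2.imwrite(name,cv2.resize(im,None,fx=k,fy=k,interpolation=cv2.INTER_CUBIC))
E
python3 - <<'E'
from h import *
s=dict(np.load("pics/scene0.npz"));t=dict(np.load("pics/top0.npz"))
crop(s,"pics/s_crop.png",225,190,415,340,4);crop(t,"pics/t_crop.png",160,85,360,225,4)
for c,pts in((s,[(237,305),(329,283),(336,219),(385,210),(386,258),(300,268),(203,240),(60,285),(150,350),(367,112),(340,176),(370,300)]),(t,[(326,144),(206,152),(231,207),(185,209),(277,136),(350,190),(297,155),(203,165),(470,182),(390,121)])):
    W=cloud(c)
    for p in pts: print(p,np.round(W[p[1],p[0]],3))
E
```

```text
(237, 305) [ 0.61  -0.115  0.055]
(329, 283) [0.598 0.102 0.048]
(336, 219) [0.425 0.17  0.036]
(385, 210) [0.424 0.305 0.036]
(386, 258) [0.569 0.25  0.058]
(300, 268) [0.592 0.031 0.145]
(203, 240) [ 0.438 -0.172  0.073]
(60, 285) [ 0.468 -0.52   0.037]
(150, 350) [ 0.664 -0.313  0.039]
(367, 112) [0.054 0.38  0.035]
(340, 176) [0.29  0.221 0.038]
(370, 300) [0.642 0.195 0.002]
(326, 144) [ 0.592 -0.116  0.054]
(206, 152) [0.579 0.24  0.058]
(231, 207) [0.415 0.171 0.039]
(185, 209) [0.415 0.307 0.034]
(277, 136) [0.585 0.029 0.151]
(350, 190) [ 0.443 -0.174  0.076]
(297, 155) [ 0.579 -0.031  0.002]
(203, 165) [0.555 0.258 0.011]
(470, 182) [ 0.473 -0.557 -0.001]
(390, 121) [ 0.663 -0.317  0.042]
```

View pics/s_crop.png

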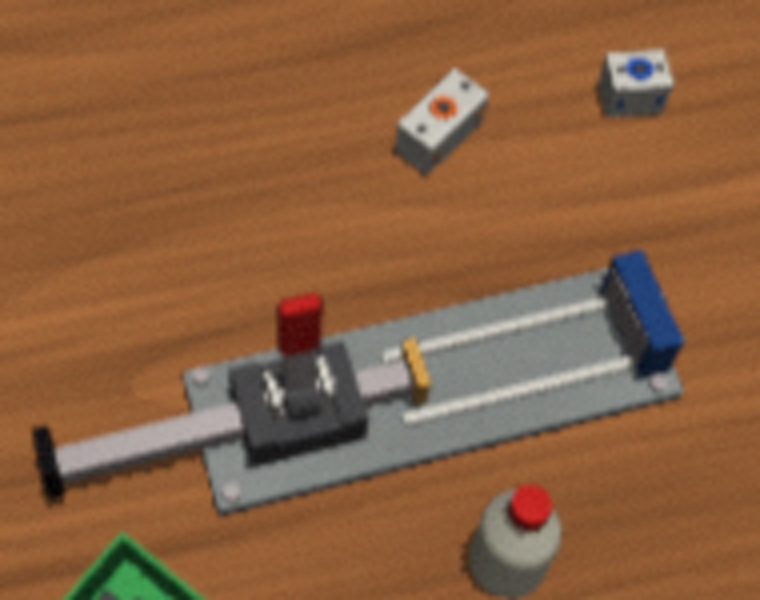

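View pics/t_crop.png

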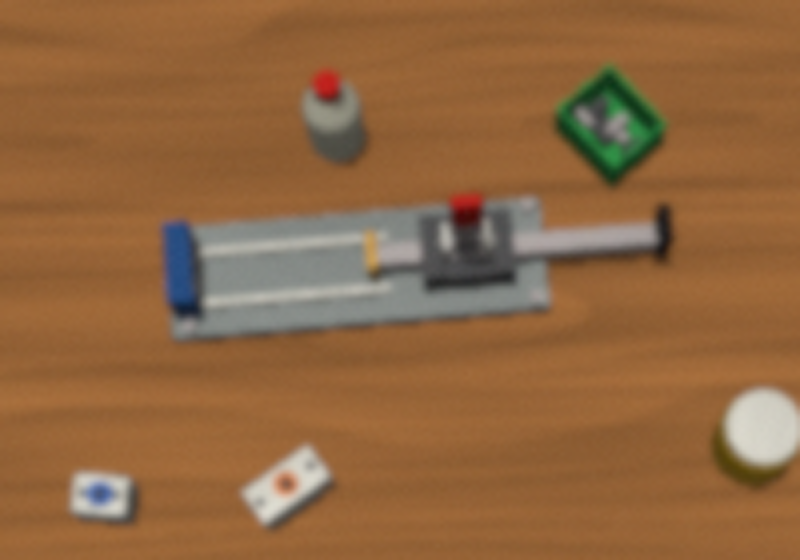

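The crops confirm it. The part with the orange disc is at crop (443,108) and the blue-marked one at (640,70). The bar with the brass pad sits in the guide, and the lever leans towards the robot (its open side, +y). Next I'll fit the poses.

```bash
cat > fit.py <<'E'
from h import *
s=dict(np.load("pics/scene0.npz"));t=dict(np.load("pics/top0.npz"))
def rect(P):
    r=cv2.minAreaRect((P[:,:2]*1000).astype(np.float32));return np.round(r[0],1),np.round(r[1],1),round(r[2],1)
def sel(W,m,x0,x1,y0,y1,z0,z1):
    with np.errstate(invalid='ignore'):
        return m&(W[...,0]>x0)&(W[...,0]<x1)&(W[...,1]>y0)&(W[...,1]<y1)&(W[...,2]>z0)&(W[...,2]<z1)
for n,c in(("scene",s),("top",t)):
    W=cloud(c);hsv=cv2.cvtColor(c["color"],cv2.COLOR_RGB2HSV);H,S,V=[hsv[...,i].astype(int) for i in range(3)]
    print(n)
    al=np.ones_like(H,bool)
    for nm,m,b in(("part top",al,(.36,.48,.11,.23,.028,.05)),("short",al,(.36,.48,.26,.36,.028,.05)),
      ("fence",(H>100)&(H<130)&(S>120),(.5,.65,.2,.3,.048,.07)),
      ("plate",(S<90),(.5,.68,-.07,.29,.006,.018)),
      ("push",al,(.55,.65,-.15,-.08,.04,.07)),
      ("bar rear",al,(.55,.65,-.1,-.06,.022,.045)),
      ("pad",(H>12)&(H<30)&(S>110),(.55,.64,.06,.14,.038,.06)),
      ("lever",((H<8)|(H>172))&(S>140),(.5,.7,-.02,.08,.06,.2)),
      ("block",(S<90),(.54,.66,-.01,.08,.04,.055)),
      ("oil",al,(.6,.76,.09,.2,.02,.15)),("bin",al,(.62,.8,-.16,-.02,.02,.08)),("tin",al,(.38,.5,-.23,-.12,.05,.1))):
        k=sel(W,m,*b);P=W[k]
        if len(P)<5: print(nm,len(P));continue
        print(nm,len(P),np.round(np.median(P,0)*1000,1),rect(P),"z",np.round(np.percentile(P[:,2],[5,95])*1000))
E
python3 fit.py
```

```text
scene
part top 251 [419.  169.3  37. ] (array([416.5, 170.2]), array([32. , 61.1]), 35.0) z [31. 40.]
short 169 [417.2 304.6  36.8] (array([414.5, 306.1]), array([40.5, 31.8]), 85.3) z [30. 40.]
fence 189 [588.7 244.7  57.9] (array([585.2, 244.6]), array([61.5, 17.9]), 2.5) z [54. 60.]
plate 2761 [603.4 137.4  13.2] (array([591.1, 102.8]), array([ 90.9, 316.3]), 2.9) z [10. 17.]
push 69 [ 604.7 -117.1   54.4] (array([ 602.2, -117.3]), array([29.2,  9.9]), 3.5) z [43. 56.]
bar rear 146 [601.4 -80.   33. ] (array([599.8, -80.1]), array([17.8, 39.7]), 2.8) z [25. 36.]
pad 48 [592.4 102.5  47.8] (array([592. , 102.5]), array([29.2,  7.4]), 3.9) z [42. 51.]
lever 144 [593.1  30.3 136.4] (array([590.,  31.]), array([12.3, 23.6]), 8.9) z [108. 151.]
block 430 [601.1  25.3  45.5] (array([594.5,  31.2]), array([51.5, 70. ]), 3.2) z [41. 52.]
oil 483 [707.9 122.2  67.7] (array([651.6, 124.4]), array([ 87. , 133.6]), 68.7) z [ 24. 101.]
bin 371 [694.4 -84.3  36.8] (array([694.2, -83.3]), array([67.1, 57. ]), 39.4) z [21. 43.]
tin 474 [ 445.7 -175.8   70. ] (array([ 440.4, -175.6]), array([55.3,
[... 454 characters left out ...]
-114.7]), array([10.7, 31.1]), 88.4) z [41. 57.]
bar rear 83 [599.1 -76.7  32.4] (array([600.1, -79.5]), array([37.3, 17.3]), 88.0) z [25. 36.]
pad 16 [590.5 103.4  48. ] (array([590.7, 103.5]), array([ 3.3, 25. ]), 88.7) z [45. 49.]
lever 46 [585.1  32.2 147.7] (array([587.5,  32.1]), array([22.1,  9.1]), 88.0) z [122. 153.]
block 237 [589.3  27.4  45.1] (array([595.6,  33.2]), array([51.7, 69.6]), 3.2) z [41. 51.]
oil 264 [691.2 129.9  66.3] (array([660.8, 140.2]), array([101.5, 116.3]), 86.0) z [ 22. 102.]
bin 222 [694.8 -81.5  34.4] (array([695.5, -80.8]), array([68.2, 58.2]), 39.4) z [21. 43.]
tin 336 [ 436.6 -172.8   69.2] (array([ 438.2, -173.4]), array([56.2, 55.4]), 3.1) z [56. 73.]
```

```bash
cat > plan.py <<'E'
# plan.py X Y Z PSI N : suggest rows (mm, deg) from the present pose
import sys,numpy as np
from plant import *
x,y,z,psi,n=map(float,sys.argv[1:6]);n=int(n)
s=read_state();p=np.array(s["position"])*1000
r=s["tcp_rot"];cur=r[2]
print("t",round(s["time"],2),"pos",np.round(p,1),"rot",np.round(r,1),"F",np.round(s["wrist_force"],1),"w",round(s["gripper_width"]*1000,1))
d=np.array([x,y,z])-p;dp=(psi-cur+180)%360-180
print("d",np.round(d,1),"dpsi",round(dp,1),"mm/row",round(np.linalg.norm(d)/n,1))
rows=[]
for i in range(n):
    a=np.radians(cur+dp*i/n);c,sn=np.cos(a),np.sin(a)
    dx=d[0]*c+d[1]*sn; dz=-d[0]*sn+d[1]*c; dy=-d[2]
    rows.append([round(dx/n/10,2),round(dy/n/10,2),round(dz/n/10,2),round(-np.radians(dp/n),3)])
print(rows)
E
python3 plan.py 480 -200 300 -105 12
```

```text
t 0.1 pos [ 300.  -604.3  302. ] rot [ -90.1   -0.  -153.6] F [ 0.1  0.1 -0.2] w 94.3
d [180.  404.3  -2. ] dpsi 48.6 mm/row 36.9
[[np.float64(-2.84), np.float64(0.02), np.float64(-2.35), np.float64(-0.071)], [np.float64(-3.0), np.float64(0.02), np.float64(-2.14), np.float64(-0.071)], [np.float64(-3.14), np.float64(0.02), np.float64(-1.93), np.float64(-0.071)], [np.float64(-3.27), np.float64(0.02), np.float64(-1.7), np.float64(-0.071)], [np.float64(-3.38), np.float64(0.02), np.float64(-1.46), np.float64(-0.071)], [np.float64(-3.48), np.float64(0.02), np.float64(-1.22), np.float64(-0.071)], [np.float64(-3.56), np.float64(0.02), np.float64(-0.97), np.float64(-0.071)], [np.float64(-3.62), np.float64(0.02), np.float64(-0.72), np.float64(-0.071)], [np.float64(-3.66), np.float64(0.02), np.float64(-0.46), np.float64(-0.071)], [np.float64(-3.68), np.float64(0.02), np.float64(-0.2), np.float64(-0.071)], [np.float64(-3.69), np.float64(0.02), np.float64(0.06), np.float64(-0.071)], [np.float64(-3.67), np.float64(0.02), np.float64(0.32), np.float64(-0.071)]]
```

```bash
sed -i 's/round(dx\/n\/10,2)/float(round(dx\/n\/10,2))/;s/round(dy\/n\/10,2)/float(round(dy\/n\/10,2))/;s/round(dz\/n\/10,2)/float(round(dz\/n\/10,2))/;s/round(-np.radians(dp\/n),3)/float(round(-np.radians(dp\/n),3))/' plan.py
python3 -m creep '[[[-2.8,0,-2.3,-0.07],[-3,0,-2.1,-0.07],[-3.1,0,-1.9,-0.07],[-3.3,0,-1.7,-0.07],[-3.4,0,-1.5,-0.07],[-3.5,0,-1.2,-0.07],[-3.6,0,-1,-0.07],[-3.6,0,-0.7,-0.07]]]' 1 20
python3 plan.py 470 0 250 -90 8
```

```text
time: 0.77
position: [0.4175, -0.3306, 0.298]
tcp_rot: [-90.4, -0.2, -120.9]
wrist_force: [0.6, -0.6, -0.5]
gripper_width: 0.0939
t 0.77 pos [ 417.5 -330.6  298. ] rot [ -90.4   -0.2 -120.9] F [ 0.6 -0.6 -0.5] w 93.9
d [ 52.5 330.6 -48. ] dpsi 30.9 mm/row 42.3
[[-3.88, 0.6, -1.56, -0.067], [-3.98, 0.6, -1.3, -0.067], [-4.06, 0.6, -1.02, -0.067], [-4.12, 0.6, -0.75, -0.067], [-4.16, 0.6, -0.47, -0.067], [-4.18, 0.6, -0.19, -0.067], [-4.18, 0.6, 0.09, -0.067], [-4.17, 0.6, 0.38, -0.067]]
```

```bash

python3 -m creep '[[[-3.8,0.2,-1.5,-0.067],[-3.9,0.3,-1.3,-0.067],[-4,0.4,-1,-0.067],[-4,0.5,-0.7,-0.067],[-4.1,0.6,-0.5,-0.067],[-4.1,0.6,-0.2,-0.067],[-4.1,0.6,0.1,-0.067],[-4.1,0.6,0.4,-0.067]]]' 1 20
python3 plan.py 417 171 200 -55.3 7
```

```text
time: 1.43
position: [0.4638, -0.003, 0.2606]
tcp_rot: [-90.3, -0.1, -88.7]
wrist_force: [1.5, -0.9, 0.9]
gripper_width: 0.0939
t 1.43 pos [463.8  -3.  260.6] rot [-90.3  -0.1 -88.7] F [ 1.5 -0.9  0.9] w 93.9
d [-46.8 174.  -60.6] dpsi 33.4 mm/row 27.2
[[-2.5, 0.87, -0.61, -0.083], [-2.54, 0.87, -0.4, -0.083], [-2.57, 0.87, -0.19, -0.083], [-2.57, 0.87, 0.03, -0.083], [-2.56, 0.87, 0.24, -0.083], [-2.53, 0.87, 0.45, -0.083], [-2.49, 0.87, 0.66, -0.083]]
```

```bash

python3 -m creep '[[[-2.5,0.8,-0.6,-0.083],[-2.5,0.8,-0.4,-0.083],[-2.6,0.8,-0.2,-0.083],[-2.6,0.8,0,-0.083],[-2.6,0.8,0.2,-0.083],[-2.5,0.8,0.4,-0.083],[-2.5,0.8,0.6,-0.083],[0,0,0,0]]]' 1 20
python3 plan.py 417 171 150 -55.3 3
python3 - <<'E'
from plant import *
from h import *
c=camera("scene");crop(c,"pics/a1.png",260,120,440,290,4)
E
```

```text
time: 2.1
position: [0.4081, 0.1859, 0.2017]
tcp_rot: [-90.1, 0.2, -52.9]
wrist_force: [-0.8, 0.1, 0.2]
gripper_width: 0.0936
t 2.1 pos [408.1 185.9 201.7] rot [-90.1   0.2 -52.9] F [-0.8  0.1  0.2] w 93.6
d [  8.9 -14.9 -51.7] dpsi -2.4 mm/row 18.2
[[0.58, 1.72, -0.06, 0.014], [0.58, 1.72, -0.05, 0.014], [0.58, 1.72, -0.05, 0.014]]
```

View pics/a1.png

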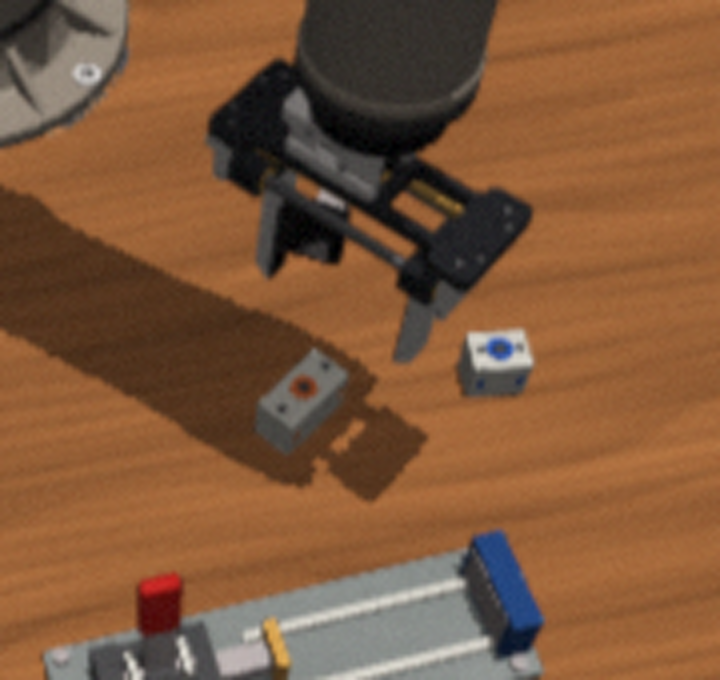

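The gripper, at crop (370,180), is above the part at crop (300,390), and its jaws run across the part. The short part at crop (497,360) is clear.

```bash

python3 -m creep '[[[0.6,1.8,0,0.014],[0.6,1.8,0,0.014],[0.6,1.8,0,0.014],[0,0,0,0]]]' 1 20
python3 plan.py 417 171 106 -55.3 3
```

```text
time: 2.48
position: [0.4207, 0.1676, 0.1471]
tcp_rot: [-90.1, 0.1, -55.9]
wrist_force: [-1.9, -1.1, -0.8]
gripper_width: 0.0938
t 2.48 pos [420.7 167.6 147.1] rot [-90.1   0.1 -55.9] F [-1.9 -1.1 -0.8] w 93.8
d [ -3.7   3.4 -41.1] dpsi 0.6 mm/row 13.8
[[-0.16, 1.37, -0.04, -0.004], [-0.16, 1.37, -0.04, -0.004], [-0.16, 1.37, -0.04, -0.004]]
```

```bash

python3 -m creep '[[[-0.2,1.3,0,0],[-0.1,1.3,0,0],[-0.1,1.2,0,0],[0,0,0,0]]]' 1 20
python3 plan.py 417 171 106 -55.3 1
```

```text
time: 2.82
position: [0.4198, 0.1687, 0.1097]
tcp_rot: [-90.1, -0.0, -56.3]
wrist_force: [-1.3, 0.1, -0.8]
gripper_width: 0.094
t 2.82 pos [419.8 168.7 109.7] rot [-90.1  -0.  -56.3] F [-1.3  0.1 -0.8] w 94.0
d [-2.8  2.3 -3.7] dpsi 1.0 mm/row 5.2
[[-0.35, 0.37, -0.11, -0.018]]
```

```bash

python3 -m creep '[[[-0.35,0.35,-0.1,-0.015],[0,0,0,0],[0,0,0,0],[0,0,0,0],[0,0,0,0],[0,0,0,0],[0,0,0,0],[0,0,0,0]]]' -1 20
python3 plan.py 417 171 106 -55.3 1
```

```text
time: 3.48
position: [0.4182, 0.1715, 0.1093]
tcp_rot: [-89.9, -0.1, -55.4]
wrist_force: [-0.8, -0.1, 0.0]
gripper_width: 0.0441
t 3.48 pos [418.2 171.5 109.3] rot [-89.9  -0.1 -55.4] F [-0.8 -0.1  0. ] w 44.1
d [-1.2 -0.5 -3.3] dpsi 0.1 mm/row 3.5
[[-0.03, 0.33, -0.13, -0.002]]
```

```bash

python3 -m creep '[[[0,0.3,-0.1,0],[0,0,0,0],[0,0,0,0],[0,0,0,0],[0,0,0,0],[0,0,0,0]]]' -1 30
python3 plan.py 417 171 106 -55.3 1
```

```text
time: 3.98
position: [0.4175, 0.1708, 0.1062]
tcp_rot: [-89.9, -0.1, -55.4]
wrist_force: [-0.2, -0.2, 2.5]
gripper_width: 0.0299
t 3.98 pos [417.5 170.8 106.2] rot [-89.9  -0.1 -55.4] F [-0.2 -0.2  2.5] w 29.9
d [-0.5  0.2 -0.2] dpsi 0.1 mm/row 0.6
[[-0.05, 0.02, -0.03, -0.002]]
```

Gripped at 29.9 mm, which matches the 30 mm width. Lift.

```bash

python3 -m creep '[[[0,-2,0,0],[0,-3,0,0],[0,-3,0,0],[0,-2,0,0],[0,0,0,0]]]' -1 30
python3 plan.py 586 200 195 -87 7
```

```text
time: 4.4
position: [0.4154, 0.171, 0.2081]
tcp_rot: [-90.2, 0.1, -55.3]
wrist_force: [2.0, -0.4, -0.9]
gripper_width: 0.0294
t 4.4 pos [415.4 171.  208.1] rot [-90.2   0.1 -55.3] F [ 2.  -0.4 -0.9] w 29.4
d [170.6  29.  -13.1] dpsi -31.7 mm/row 24.8
[[1.05, 0.19, 2.24, 0.079], [0.87, 0.19, 2.32, 0.079], [0.68, 0.19, 2.38, 0.079], [0.49, 0.19, 2.42, 0.079], [0.3, 0.19, 2.45, 0.079], [0.1, 0.19, 2.47, 0.079], [-0.09, 0.19, 2.47, 0.079]]
```

```bash

python3 -m creep '[[[1,0.1,2.2,0.079],[0.9,0.1,2.3,0.079],[0.7,0.1,2.4,0.079],[0.5,0.2,2.4,0.079],[0.3,0.2,2.4,0.079],[0.1,0.2,2.4,0.079],[-0.1,0.2,2,0.079],[0,0,0,0]]]' -1 30
python3 plan.py 586.1 200.9 150 -87 3
```

```text
time: 5.07
position: [0.5856, 0.1959, 0.1907]
tcp_rot: [-90.2, -0.4, -88.6]
wrist_force: [-0.9, 0.1, -1.1]
gripper_width: 0.0296
t 5.07 pos [585.6 195.9 190.7] rot [-90.2  -0.4 -88.6] F [-0.9  0.1 -1.1] w 29.6
d [  0.5   5.  -40.7] dpsi 1.6 mm/row 13.7
[[-0.17, 1.36, 0.02, -0.009], [-0.17, 1.36, 0.02, -0.009], [-0.17, 1.36, 0.02, -0.009]]
```

```bash

python3 -m creep '[[[-0.2,1.4,0,-0.01],[-0.2,1.4,0,-0.01],[-0.2,1.3,0,-0.01],[0,0,0,0],[0,0,0,0]]]' -1 30
python3 plan.py 586.1 200.9 118 -87 3
python3 - <<'E'
from plant import *
from h import *
for n,b in(("scene",(280,200,430,330)),("top",(160,100,310,210))):
    c=camera(n);crop(c,f"pics/b_{n}.png",*b,5);np.savez(f"pics/b_{n}.npz",**c)
E
```

```text
time: 5.48
position: [0.5818, 0.2018, 0.1409]
tcp_rot: [-90.6, -0.5, -86.4]
wrist_force: [1.1, -0.0, -1.8]
gripper_width: 0.0296
t 5.48 pos [581.8 201.8 140.9] rot [-90.6  -0.5 -86.4] F [ 1.1 -0.  -1.8] w 29.6
d [  4.3  -0.9 -22.9] dpsi -0.6 mm/row 7.8
[[0.04, 0.76, 0.14, 0.003], [0.04, 0.76, 0.14, 0.003], [0.04, 0.76, 0.14, 0.003]]
```

View pics/b_scene.png

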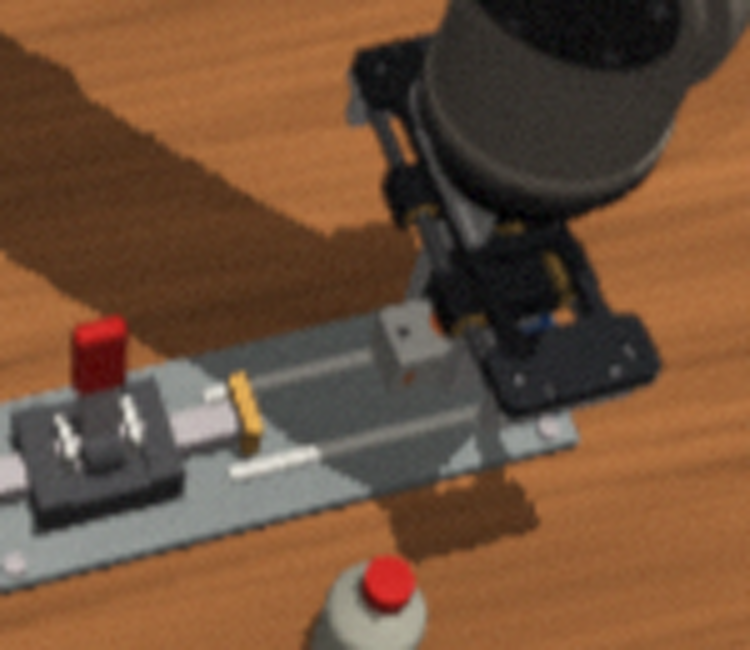

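View pics/b_top.png

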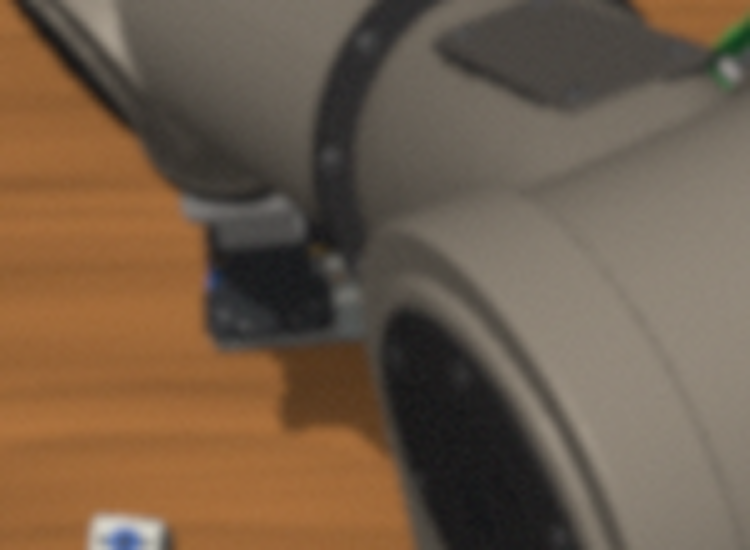

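The part is held over the lane (scene crop (410,345)) between the rails at crop (310,370) and (370,440). The oiler at crop (390,590) is clear. Next I'll compare the part's side edges with the rails and bar in the same camera.

```bash
cat > lane.py <<'E'
import sys
from h import *
O=np.array([591.4,101.0]);a=np.radians(93.05);U=np.array([np.cos(a),np.sin(a)]);V=np.array([-U[1],U[0]])
def fx(W): 
    d=W[...,:2]*1000-O; return np.stack([d@U,d@V,W[...,2]*1000],-1)
if __name__=="__main__":
    c=dict(np.load(sys.argv[1]));z0,z1=float(sys.argv[2]),float(sys.argv[3])
    F=fx(cloud(c));hsv=cv2.cvtColor(c["color"],cv2.COLOR_RGB2HSV).astype(int)
    with np.errstate(invalid='ignore'):
        m=(F[...,0]>45)&(F[...,0]<90)&(abs(F[...,1])<30)&(F[...,2]>z0)&(F[...,2]<z1)&(hsv[...,2]>70)
    for x in range(50,90,5):
        k=m&(abs(F[...,0]-x)<2.5)
        if k.sum()>3: print("part x",x,k.sum(),"y",np.round([F[...,1][k].min(),F[...,1][k].max()],1),"z",np.round(np.median(F[...,2][k]),1))
    P=F[m]
    if len(P)>5: print(cv2.minAreaRect(P[:,:2].astype(np.float32)))
    # rails: bright pixels
    for xx in (5,20,35,50):
        k=(abs(F[...,0]-xx)<6)&(abs(F[...,1])<32)&(F[...,2]<22)&(F[...,2]>8)&(abs(F[...,1])>12)
        y=F[...,1][k];v=hsv[...,2][k]
        for s in(1,-1):
            q=y*s>0;w=np.clip(v[q]-np.percentile(v[q],50),0,None)+1e-6;print("rail x",xx,"side",s,round((y[q]*w).sum()/w.sum(),1),end="; ")
        print()
E
python3 lane.py pics/b_scene.npz 62 82; echo; python3 lane.py pics/scene0.npz 62 82;  echo; python3 lane.py pics/top0.npz 62 82
```

```text
part x 70 17 y [-8.  19.1] z 69.0
part x 75 29 y [-9.6 20.3] z 71.7
part x 80 26 y [-10.3  18. ] z 71.6
part x 85 26 y [-9.6 20.5] z 71.2
((79.89505767822266, 5.036186218261719), (19.679035186767578, 30.65938377380371), 1.170465111732483)
rail x 5 side 1 21.0; rail x 5 side -1 -20.1; 
rail x 20 side 1 19.7; rail x 20 side -1 -19.8; 
rail x 35 side 1 21.1; rail x 35 side -1 -22.9; 
rail x 50 side 1 20.2; rail x 50 side -1 -20.8; 

rail x 5 side 1 22.2; rail x 5 side -1 -20.1; 
rail x 20 side 1 20.7; rail x 20 side -1 -19.9; 
rail x 35 side 1 21.2; rail x 35 side -1 -20.1; 
rail x 50 side 1 20.8; rail x 50 side -1 -20.2; 

rail x 5 side 1 16.9; rail x 5 side -1 -26.8; 
rail x 20 side 1 17.6; rail x 20 side -1 -24.2; 
rail x 35 side 1 17.0; rail x 35 side -1 -24.2; 
rail x 50 side 1 16.7; rail x 50 side -1 -24.9;
```

```bash

python3 -m creep '[[[0.1,0.3,0.2,0.004],[0,0.3,0.2,0.004],[0,0.2,0.1,0.004],[0,0,0,0],[0,0,0,0]]]' -1 30
python3 plan.py 586.4 200.9 118 -87 2
python3 - <<'E'
from plant import *
from h import *
c=camera("scene");crop(c,f"pics/c_s.png",320,230,420,310,7);np.savez(f"pics/c_s.npz",**c)
E
python3 lane.py pics/c_s.npz 50 72
```

```text
time: 6.0
position: [0.5886, 0.2006, 0.1351]
tcp_rot: [-90.3, -0.5, -87.3]
wrist_force: [-0.2, 0.4, -1.3]
gripper_width: 0.0296
t 6.0 pos [588.6 200.6 135.1] rot [-90.3  -0.5 -87.3] F [-0.2  0.4 -1.3] w 29.6
d [ -2.2   0.3 -17.1] dpsi 0.3 mm/row 8.6
[[-0.02, 0.86, -0.11, -0.002], [-0.02, 0.86, -0.11, -0.002]]
part x 70 26 y [-15.6  13.1] z 64.1
part x 75 32 y [-17.4  11.5] z 65.5
part x 80 28 y [-17.   12.6] z 66.1
part x 85 28 y [-16.3  10.4] z 65.3
((79.44056701660156, -2.084686279296875), (21.07879066467285, 30.482812881469727), 0.6680524349212646)
rail x 5 side 1 21.0; rail x 5 side -1 -19.8; 
rail x 20 side 1 19.8; rail x 20 side -1 -20.0; 
rail x 35 side 1 20.3; rail x 35 side -1 -24.6; 
rail x 50 side 1 20.6; rail x 50 side -1 -20.7;
```

View pics/c_s.png

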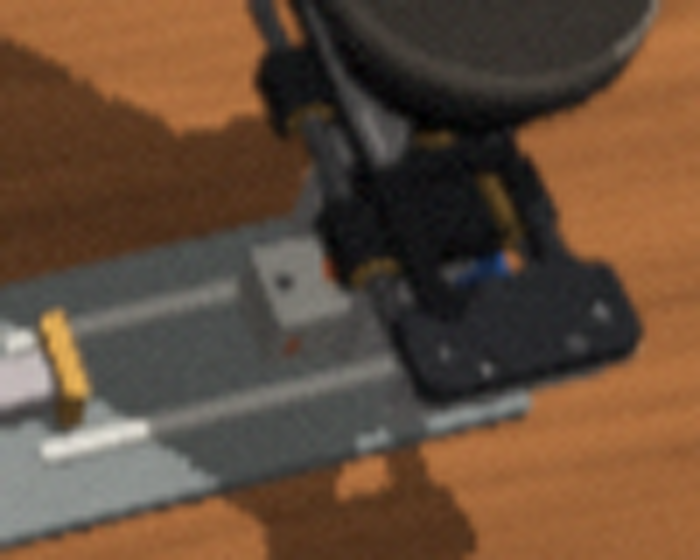

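```bash

python3 -m creep '[[[0,0.2,-0.2,0],[0,0.2,0,0],[0,0.1,0,0],[0,0,0,0],[0,0,0,0]]]' -1 30
python3 plan.py 586.3 200.9 118 -87 2
```

```text
time: 6.47
position: [0.5863, 0.2005, 0.13]
tcp_rot: [-90.3, -0.5, -87.3]
wrist_force: [0.5, -0.5, -1.4]
gripper_width: 0.0301
t 6.47 pos [586.3 200.5 130. ] rot [-90.3  -0.5 -87.3] F [ 0.5 -0.5 -1.4] w 30.1
d [ -0.    0.4 -12. ] dpsi 0.3 mm/row 6.0
[[-0.02, 0.6, 0.0, -0.002], [-0.02, 0.6, 0.0, -0.002]]
```

```bash

python3 -m creep '[[[0,0.3,0,0],[0,0.2,0,0],[0,0.2,0,0],[0,0,0,0],[0,0,0,0]]]' -1 30
python3 plan.py 586.3 200.9 118 -87 2
```

```text
time: 6.88
position: [0.5862, 0.2004, 0.1222]
tcp_rot: [-90.3, -0.5, -87.3]
wrist_force: [-0.3, -0.1, -1.6]
gripper_width: 0.0295
t 6.88 pos [586.2 200.4 122.2] rot [-90.3  -0.5 -87.3] F [-0.3 -0.1 -1.6] w 29.5
d [ 0.1  0.5 -4.2] dpsi 0.3 mm/row 2.1
[[-0.02, 0.21, 0.0, -0.002], [-0.02, 0.21, 0.0, -0.002]]
```

```bash

python3 -m creep '[[[0,0.2,0,0],[0,0.1,0,0],[0,0,0,0],[0,0,0,0]]]' -1 30
python3 plan.py 586.3 200.9 118 -87 2
python3 -m creep '[[[0,0.1,0,0],[0,0.05,0,0],[0,0,0,0]]]' -1 30
```

```text
time: 7.22
position: [0.5862, 0.2004, 0.1188]
tcp_rot: [-90.3, -0.5, -87.3]
wrist_force: [0.1, 0.9, -1.3]
gripper_width: 0.0297
t 7.22 pos [586.2 200.4 118.8] rot [-90.3  -0.5 -87.3] F [ 0.1  0.9 -1.3] w 29.7
d [ 0.1  0.5 -0.8] dpsi 0.3 mm/row 0.5
[[-0.02, 0.04, 0.0, -0.002], [-0.02, 0.04, 0.0, -0.002]]
time: 7.47
position: [0.5863, 0.2005, 0.1186]
tcp_rot: [-90.3, -0.5, -87.3]
wrist_force: [-0.3, 0.1, -1.3]
gripper_width: 0.0301
```

```bash

python3 -m creep '[[[0,0.2,0,0],[0,0.1,0,0],[0,0,0,0]]]' -1 30
```

```text
time: 7.72
position: [0.5863, 0.2007, 0.1183]
tcp_rot: [-90.2, -0.5, -87.3]
wrist_force: [-0.3, 0.8, -1.5]
gripper_width: 0.0298
```

```bash

python3 -m creep '[[[0,0.3,0,0],[0,0.3,0,0],[0,0,0,0]]]' -1 30
```

```text
time: 7.97
position: [0.5865, 0.2015, 0.1166]
tcp_rot: [-90.1, -0.6, -87.3]
wrist_force: [0.2, 0.6, -1.8]
gripper_width: 0.0302
```

```bash

python3 - <<'E'
from plant import *
from h import *
c=camera("scene");crop(c,f"pics/d_s.png",320,230,420,310,7);np.savez(f"pics/d_s.npz",**c)
E
python3 lane.py pics/d_s.npz 40 56
```

```text
part x 70 25 y [-13.7  15.2] z 48.6
part x 75 29 y [-14.9  15.5] z 48.9
part x 80 25 y [-14.3  14.3] z 49.4
part x 85 32 y [-15.4  14.7] z 49.9
((79.72332000732422, -0.03282642364501953), (30.563961029052734, 21.161685943603516), 87.848388671875)
rail x 5 side 1 20.4; rail x 5 side -1 -20.0; 
rail x 20 side 1 19.7; rail x 20 side -1 -20.1; 
rail x 35 side 1 20.4; rail x 35 side -1 -23.4; 
rail x 50 side 1 20.4; rail x 50 side -1 -20.6;
```

View pics/d_s.png

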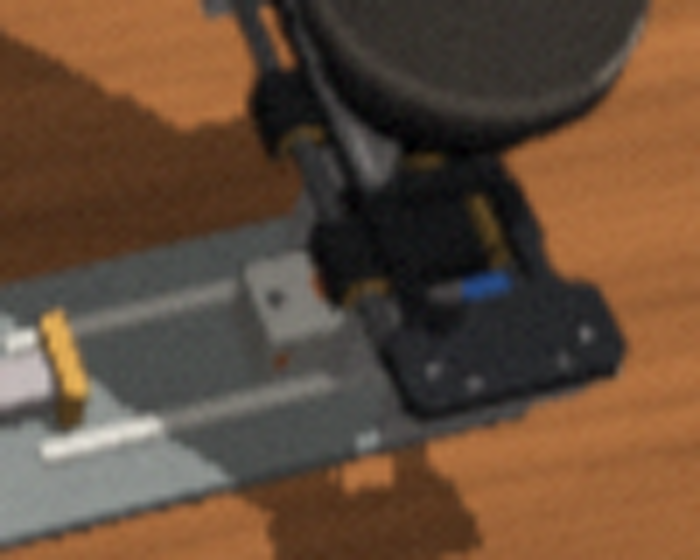

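The part sits centred between the rails at crop (295,300), and its top at z≈49 matches the expected 48 mm. Release and retreat.

```bash

python3 -m creep '[[[0,0,0,0],[0,0,0,0],[0,0,0,0],[0,0,0,0],[0,0,0,0]]]' 0.3
python3 -m creep '[[[0,-0.5,0,0],[0,-1,0,0],[0,-2,0,0],[0,-3,0,0],[0,-3,0,0],[0,-3,0,0],[0,0,0,0]]]' 0.3
python3 plan.py 540 -60 250 -87 8
```

```text
time: 8.43
position: [0.5869, 0.2015, 0.1157]
tcp_rot: [-90.1, -0.6, -87.3]
wrist_force: [-1.1, 0.5, 0.0]
gripper_width: 0.0592
time: 9.02
position: [0.5859, 0.203, 0.248]
tcp_rot: [-90.3, -0.5, -87.2]
wrist_force: [0.9, 0.5, 0.2]
gripper_width: 0.061
t 9.02 pos [585.9 203.  248. ] rot [-90.3  -0.5 -87.2] F [0.9 0.5 0.2] w 61.0
d [ -45.9 -263.     2. ] dpsi 0.2 mm/row 33.4
[[3.26, -0.02, -0.73, -0.0], [3.26, -0.02, -0.73, -0.0], [3.26, -0.02, -0.74, -0.0], [3.25, -0.02, -0.74, -0.0], [3.25, -0.02, -0.74, -0.0], [3.25, -0.02, -0.74, -0.0], [3.25, -0.02, -0.74, -0.0], [3.25, -0.02, -0.74, -0.0]]
```

```bash

python3 -m creep '[[[0,-2,0,0],[2,-2,0,0],[3.5,-0.5,0,0],[4,0,0.2,0],[4,0,0.2,0],[4,0,0.2,0],[4,0,0.2,0],[4,0,0.2,0]]]' -1 20
python3 plan.py 605 -152 220 -87 6
python3 - <<'E'
from plant import *
from h import *
c=camera("scene");crop(c,f"pics/e_s.png",280,220,420,330,5);np.savez(f"pics/e_s.npz",**c)
E
python3 lane.py pics/e_s.npz 40 56
```

```text
time: 9.68
position: [0.6092, -0.0479, 0.3081]
tcp_rot: [-89.6, -0.2, -86.2]
wrist_force: [1.6, 0.4, 0.0]
gripper_width: 0.0114
t 9.68 pos [609.2 -47.9 308.1] rot [-89.6  -0.2 -86.2] F [1.6 0.4 0. ] w 11.4
d [  -4.2 -104.1  -88.1] dpsi -0.8 mm/row 22.7
[[1.73, 1.47, -0.19, 0.002], [1.73, 1.47, -0.18, 0.002], [1.73, 1.47, -0.18, 0.002], [1.73, 1.47, -0.17, 0.002], [1.73, 1.47, -0.17, 0.002], [1.73, 1.47, -0.16, 0.002]]
part x 70 26 y [-13.4  13.7] z 46.9
part x 75 29 y [-14.9  15. ] z 49.1
part x 80 27 y [-15.5  12.7] z 49.3
part x 85 28 y [-14.8  15.9] z 48.1
((79.58294677734375, 0.19028759002685547), (20.634300231933594, 31.299386978149414), 0.772243320941925)
rail x 5 side 1 22.2; rail x 5 side -1 -20.4; 
rail x 20 side 1 20.6; rail x 20 side -1 -20.0; 
rail x 35 side 1 20.9; rail x 35 side -1 -19.7; 
rail x 50 side 1 20.4; rail x 50 side -1 -20.2;
```

View pics/e_s.png

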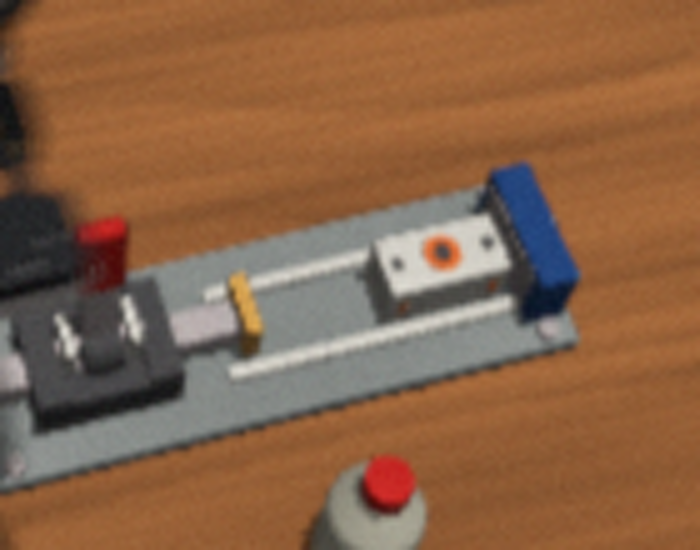

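The part, at crop (440,262), lies flat and lengthwise between the rails, with a small gap to the fence at crop (530,240). The lever at crop (102,250) is still open. Next I'll move behind the push plate.

```bash

python3 -m creep '[[[2.5,0.5,-0.2,0],[2.5,1,-0.2,0],[2.2,1.5,-0.2,0],[2,1.5,-0.2,0],[1.5,2,-0.1,0],[0,2,-0.1,0],[0,0,0,0]]]' -1 20
python3 plan.py 604.7 -150 150 -87 4
```

```text
time: 10.32
position: [0.6064, -0.1758, 0.2272]
tcp_rot: [-89.2, -0.6, -87.1]
wrist_force: [-0.7, -0.0, -0.3]
gripper_width: 0.0005
t 10.32 pos [ 606.4 -175.8  227.2] rot [-89.2  -0.6 -87.1] F [-0.7 -0.  -0.3] w 0.5
d [ -1.7  25.8 -77.2] dpsi 0.1 mm/row 20.3
[[-0.65, 1.93, -0.01, -0.001], [-0.65, 1.93, -0.01, -0.001], [-0.65, 1.93, -0.01, -0.001], [-0.65, 1.93, -0.01, -0.001]]
```

```bash

python3 -m creep '[[[0,2,0,0],[0,2.5,0,0],[0,2.5,0,0],[0,2,0,0],[0,1,0,0],[0,0,0,0]]]' -1 20
python3 plan.py 604 -134 118 -87 2
python3 - <<'E'
from plant import *
from h import *
c=camera("scene");crop(c,f"pics/f_s.png",190,220,350,350,5)
E
```

```text
time: 10.82
position: [0.6117, -0.1744, 0.132]
tcp_rot: [-88.7, -0.7, -87.1]
wrist_force: [0.0, 0.0, -0.2]
gripper_width: 0.0001
t 10.82 pos [ 611.7 -174.4  132. ] rot [-88.7  -0.7 -87.1] F [ 0.   0.  -0.2] w 0.1
d [ -7.7  40.4 -14. ] dpsi 0.1 mm/row 21.7
[[-2.03, 0.7, -0.28, -0.001], [-2.03, 0.7, -0.28, -0.001]]
```

View pics/f_s.png

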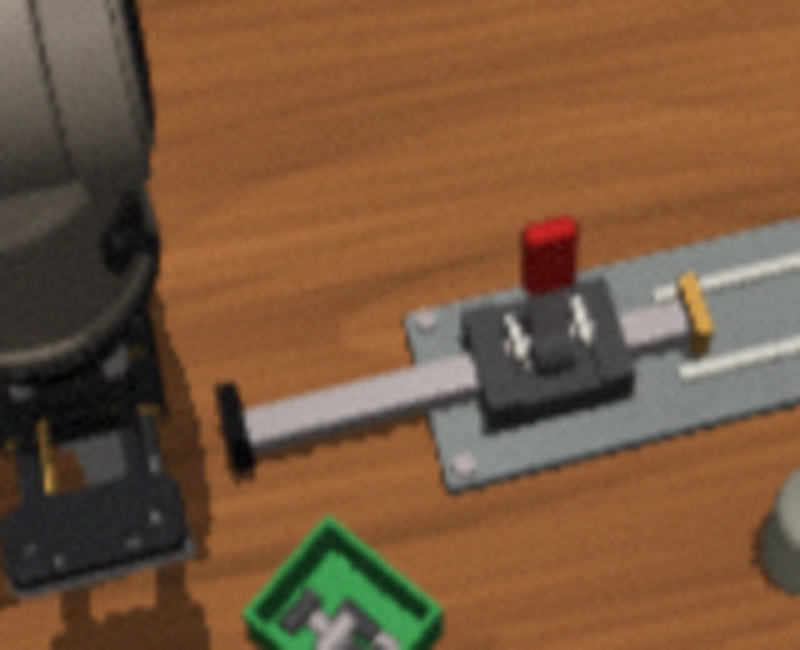

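The gripper is at crop (90,500), behind the push plate at crop (235,430). The bin at crop (340,600) is well below the gripper body.

```bash

python3 -m creep '[[[0,0.7,-0.2,0],[0,0.6,-0.2,0],[-1,0,-0.1,0],[-1.5,0,-0.1,0],[-1,0,-0.1,0],[0,0,0,0]]]' -1 20
python3 plan.py 604 -134 118 -87 2
```

```text
time: 11.37
position: [0.6052, -0.1374, 0.1243]
tcp_rot: [-88.3, -0.8, -87.1]
wrist_force: [0.5, 0.2, -0.2]
gripper_width: 0.0006
t 11.37 pos [ 605.2 -137.4  124.3] rot [-88.3  -0.8 -87.1] F [ 0.5  0.2 -0.2] w 0.6
d [-1.2  3.4 -6.3] dpsi 0.1 mm/row 3.6
[[-0.18, 0.31, -0.05, -0.001], [-0.18, 0.31, -0.05, -0.001]]
```

```bash

python3 -m creep '[[[-0.4,0.4,-0.2,0],[-0.4,0.3,-0.2,0],[-0.6,0.2,0,0],[-0.6,0.1,0,0]]]' -1 20
python3 -m creep '[[[-0.8,0,0.1,0],[-0.8,0,0.05,0],[-0.8,0,0.05,0],[-0.8,0,0,0]]]'
python3 plan.py 604 -64 120 -87 2
```

```text
time: 11.7
position: [0.6041, -0.1311, 0.1194]
tcp_rot: [-87.7, -1.8, -87.7]
wrist_force: [-3.2, -24.8, 16.1]
gripper_width: 0.0002
time: 12.03
position: [0.6049, -0.1103, 0.1202]
tcp_rot: [-87.5, -2.5, -88.4]
wrist_force: [-2.0, -19.4, 8.0]
gripper_width: 0.0003
t 12.03 pos [ 604.9 -110.3  120.2] rot [-87.5  -2.5 -88.4] F [ -2.  -19.4   8. ] w 0.3
d [-0.9 46.3 -0.2] dpsi 1.4 mm/row 23.2
[[-2.32, 0.01, 0.02, -0.012], [-2.32, 0.01, 0.05, -0.012]]
```

The force is higher than the expected 1–2 N, so I'll look before going on.

```bash

python3 - <<'E'
from plant import *
from h import *
s=read_state();print(np.round(s["wrist_force"],1),np.round(s["wrist_torque"],2))
c=camera("scene");crop(c,f"pics/g_s.png",190,220,350,350,5);np.savez("pics/g_s.npz",**c)
s=read_state();print(np.round(s["wrist_force"],1),np.round(s["wrist_torque"],2))
E
```

```text
[ -2.  -19.4   8. ] [-4.33  0.37 -0.03]
[ -2.2 -15.8   7.2] [-3.73  0.43  0.  ]
```

View pics/g_s.png

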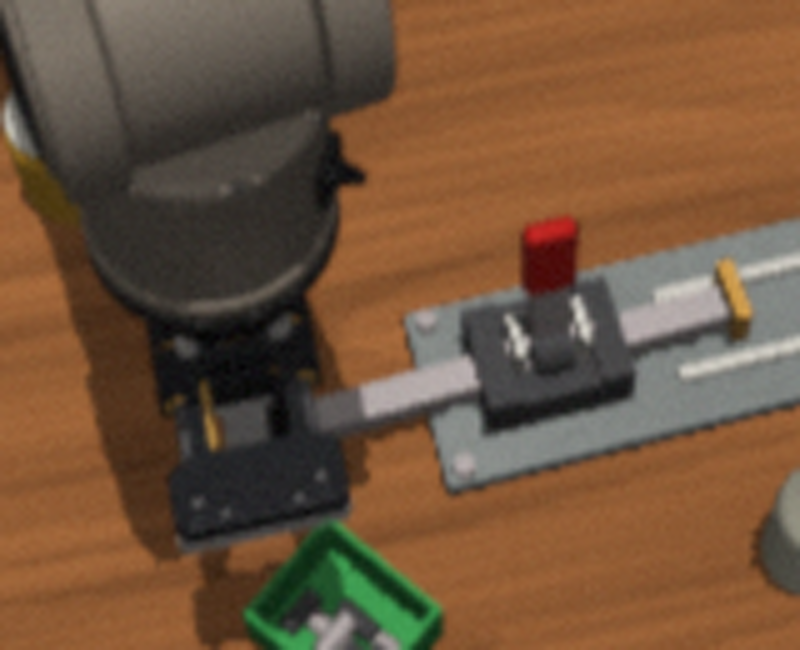

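The bar moved forward properly (pad now at crop (733,297)). Friction at the plate left a downward load that binds the bar in its guide. I'll back off, rise slightly and push level.

```bash

python3 -m creep '[[[0.5,0,0,0],[0.5,0,0,-0.02],[0,0,0,0],[0,0,0,0]]]'
python3 plan.py 604 -64 120 -87 2
```

```text
time: 12.42
position: [0.6047, -0.1187, 0.1203]
tcp_rot: [-87.6, -2.5, -87.1]
wrist_force: [-0.6, 0.2, 0.3]
gripper_width: 0.0005
t 12.42 pos [ 604.7 -118.7  120.3] rot [-87.6  -2.5 -87.1] F [-0.6  0.2  0.3] w 0.5
d [-0.7 54.7 -0.3] dpsi 0.1 mm/row 27.3
[[-2.73, 0.01, 0.1, -0.001], [-2.73, 0.01, 0.11, -0.001]]
```

```bash

python3 -m creep '[[[-0.5,-0.03,0,0],[-0.5,-0.03,0,0],[-0.5,-0.03,0,0],[-0.5,-0.03,0,0]]]'
python3 -m creep '[[[-0.5,-0.03,0,0],[-0.5,-0.03,0,0]]]'
python3 plan.py 604 -64 120 -87 2
```

```text
time: 12.75
position: [0.6032, -0.0971, 0.1201]
tcp_rot: [-87.6, -2.5, -87.3]
wrist_force: [-0.4, -1.9, 0.5]
gripper_width: 0.0006
time: 12.92
position: [0.6025, -0.0854, 0.1202]
tcp_rot: [-87.6, -2.5, -87.2]
wrist_force: [-0.7, -1.8, -0.3]
gripper_width: 0.0007
t 12.92 pos [602.5 -85.4 120.2] rot [-87.6  -2.5 -87.2] F [-0.7 -1.8 -0.3] w 0.7
d [ 1.5 21.4 -0.2] dpsi 0.2 mm/row 10.7
[[-1.06, 0.01, 0.13, -0.002], [-1.06, 0.01, 0.13, -0.002]]
```

Now 1.8 N, as expected. Continue.

```bash

python3 -m creep '[[[-0.4,-0.02,0,0],[-0.4,-0.02,0,0]]]'
python3 -m creep '[[[-0.3,-0.02,0,0],[-0.3,-0.02,0,0]]]'
python3 - <<'E'
from plant import *
from h import *
c=camera("scene");crop(c,f"pics/i_s.png",230,220,400,340,4);np.savez("pics/i_s.npz",**c)
E
```

```text
time: 13.08
position: [0.6019, -0.0759, 0.1203]
tcp_rot: [-87.6, -2.5, -87.2]
wrist_force: [-0.4, -2.8, 0.1]
gripper_width: 0.0008
time: 13.25
position: [0.6015, -0.0689, 0.1204]
tcp_rot: [-87.7, -2.5, -87.2]
wrist_force: [-0.4, -2.2, 0.3]
gripper_width: 0.0005
```

View pics/i_s.png

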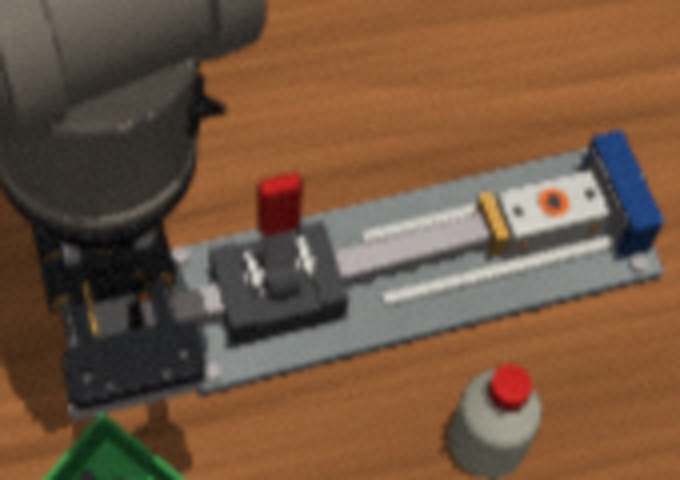

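The pad at crop (492,222) has reached the part, and the gap to the fence is closing. I'll continue gently until the force rises.

```bash

python3 -m creep '[[[-0.3,-0.02,0,0],[-0.3,-0.02,0,0]]]'
python3 -m creep '[[[-0.2,-0.01,0,0],[-0.2,-0.01,0,0]]]'
```

```text
time: 13.47
position: [0.601, -0.0626, 0.1205]
tcp_rot: [-87.7, -2.5, -87.2]
wrist_force: [-1.1, -2.8, 0.0]
gripper_width: 0.0003
time: 13.63
position: [0.6006, -0.0615, 0.1205]
tcp_rot: [-87.7, -2.8, -87.3]
wrist_force: [1.0, -16.1, -0.2]
gripper_width: 0.0002
```

Contact with the fence: the force rose to 16 N within 1 mm. I'll hold, back off and check.

```bash

python3 -m creep '[[[-0.1,0,0,0],[0,0,0,0]]]'
python3 -m creep '[[[0.3,0,0,0],[1,0,0,0],[1.5,0,0,0],[1.5,0,0,0],[0,-1.5,0,0],[0,-2.5,0,0],[0,-3.5,0,0],[0,-3.5,0,0]]]'
python3 - <<'E'
from plant import *
from h import *
c=camera("scene");crop(c,f"pics/j_s.png",230,220,400,340,4);np.savez("pics/j_s.npz",**c)
E
python3 plan.py 520 30 250 -87 8
```

```text
time: 13.8
position: [0.6005, -0.0619, 0.1205]
tcp_rot: [-87.7, -2.9, -87.4]
wrist_force: [0.6, -0.7, 1.0]
gripper_width: 0.0005
time: 14.47
position: [0.5953, -0.1033, 0.2286]
tcp_rot: [-88.3, -2.5, -87.3]
wrist_force: [0.9, -0.2, 0.6]
gripper_width: 0.0002
t 14.52 pos [ 597.6 -103.1  235.7] rot [-87.9  -2.6 -87.3] F [3.8 0.3 6.4] w 0.5
d [-77.6 133.1  14.3] dpsi 0.3 mm/row 19.3
[[-1.71, -0.18, -0.89, -0.001], [-1.71, -0.18, -0.89, -0.001], [-1.71, -0.18, -0.89, -0.001], [-1.71, -0.18, -0.89, -0.001], [-1.71, -0.18, -0.89, -0.001], [-1.71, -0.18, -0.89, -0.001], [-1.71, -0.18, -0.88, -0.001], [-1.71, -0.18, -0.88, -0.001]]
```

View pics/j_s.png

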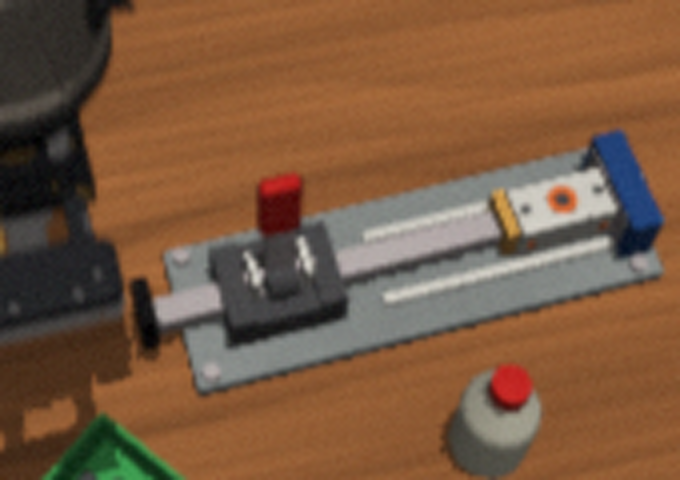

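The part is nipped: pad at crop (507,220), part, and fence at crop (625,190) are in line with no gaps. The lever at crop (280,205) is still open and upright, about 0.45 rad. Next I'll move to its robot side.

```bash

python3 -m creep '[[[0,-1,-2,0],[-1,-1,-2,0],[-2,0,-1.5,0],[-2.5,0,-0.5,0],[-2.5,0,0,0],[-2.5,0,0,0],[-2,0,0,0],[-1,0,0,0]]]' -1 20
python3 plan.py 545 35 222 -87 3
```

```text
time: 15.18
position: [0.5305, 0.0276, 0.2532]
tcp_rot: [-87.2, -2.7, -87.8]
wrist_force: [0.5, 0.3, -0.1]
gripper_width: 0.0009
t 15.18 pos [530.5  27.6 253.2] rot [-87.2  -2.7 -87.8] F [ 0.5  0.3 -0.1] w 0.9
d [ 14.5   7.4 -31.2] dpsi 0.8 mm/row 11.7
[[-0.23, 1.04, 0.49, -0.005], [-0.23, 1.04, 0.49, -0.005], [-0.22, 1.04, 0.49, -0.005]]
```

```bash

python3 -m creep '[[[-0.2,1,0.4,-0.005],[-0.2,1,0.4,-0.005],[-0.2,1,0.4,-0.005],[0,0,0,0]]]' -1 20
python3 plan.py 574 34 221 -87 3
python3 - <<'E'
from plant import *
from h import *
c=camera("scene");crop(c,f"pics/k_s.png",230,170,390,320,4);np.savez("pics/k_s.npz",**c)
E
```

```text
time: 15.52
position: [0.5457, 0.0324, 0.2205]
tcp_rot: [-87.1, -2.7, -86.8]
wrist_force: [-1.0, -0.2, -0.1]
gripper_width: 0.0005
t 15.52 pos [545.7  32.4 220.5] rot [-87.1  -2.7 -86.8] F [-1.  -0.2 -0.1] w 0.5
d [28.3  1.6  0.5] dpsi -0.2 mm/row 9.5
[[-0.0, -0.02, 0.94, 0.001], [-0.0, -0.02, 0.94, 0.001], [-0.0, -0.02, 0.94, 0.001]]
```

View pics/k_s.png

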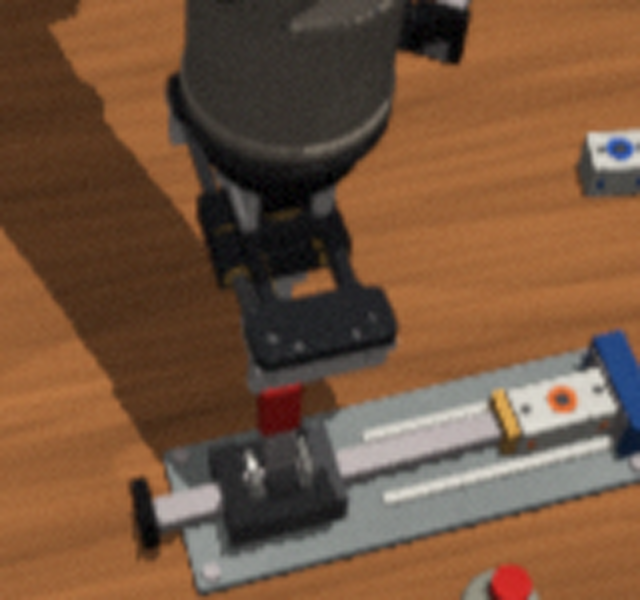

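The gripper stands on the robot side of the red handle at crop (280,405). Now I'll push it over along its arc.

```bash

python3 -m creep '[[[0,0.05,1,0],[0,0.05,1,0],[0,0.05,1,0],[0,0.1,1,0],[0,0.15,1,0],[0,0.2,1,0]]]' -1 20
python3 plan.py 629 37 202 -87 3
```

```text
time: 16.07
position: [0.6111, 0.0321, 0.2179]
tcp_rot: [-87.2, -2.8, -87.1]
wrist_force: [0.1, 0.7, -0.5]
gripper_width: 0.0003
t 16.07 pos [611.1  32.1 217.9] rot [-87.2  -2.8 -87.1] F [ 0.1  0.7 -0.5] w 0.3
d [ 17.9   4.9 -15.9] dpsi 0.1 mm/row 8.1
[[-0.13, 0.53, 0.6, -0.0], [-0.13, 0.53, 0.6, -0.0], [-0.13, 0.53, 0.6, -0.0]]
```

```bash

python3 -m creep '[[[-0.1,0.5,0.6,0],[-0.1,0.6,0.6,0],[-0.1,0.6,0.5,0]]]' -1 20
python3 plan.py 643.5 38 185 -87 3
```

```text
time: 16.32
position: [0.6333, 0.0348, 0.2023]
tcp_rot: [-87.0, -2.8, -87.1]
wrist_force: [-2.7, -3.9, 16.6]
gripper_width: 0.0004
t 16.32 pos [633.3  34.8 202.3] rot [-87.   -2.8 -87.1] F [-2.7 -3.9 16.6] w 0.4
d [ 10.2   3.2 -17.3] dpsi 0.1 mm/row 6.8
[[-0.09, 0.58, 0.35, -0.001], [-0.09, 0.58, 0.35, -0.001], [-0.09, 0.58, 0.35, -0.001]]
```

```bash

python3 - <<'E'
from plant import *
from h import *
c=camera("scene");crop(c,f"pics/l_s.png",230,200,390,340,4);np.savez("pics/l_s.npz",**c)
s=read_state();print(np.round(s["wrist_force"],1))
E
```

```text
[-1.2 -1.1  5.4]
```

View pics/l_s.png

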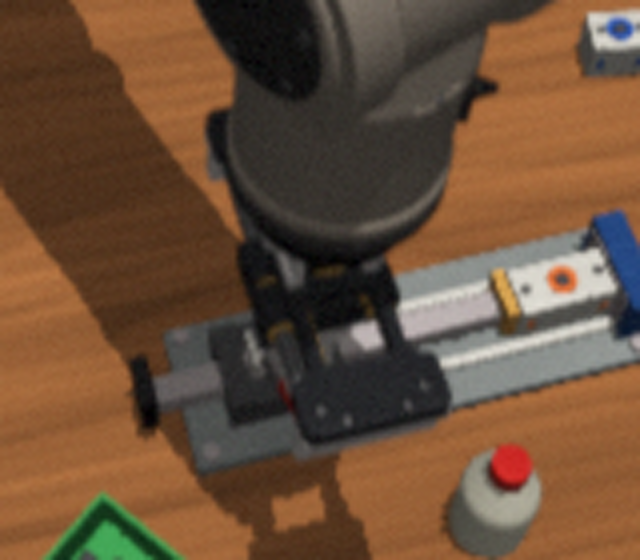

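The lever is moving over, with its red edge at crop (290,395) under the gripper. Continue along the arc.

```bash

python3 -m creep '[[[-0.05,0.4,0.4,0],[-0.05,0.5,0.4,0],[-0.05,0.5,0.4,0]]]' -1 20
python3 -m creep '[[[-0.05,0.5,0.3,0],[-0.05,0.5,0.3,0],[0,0.5,0.2,0]]]' -1 20
python3 plan.py 650 38 171 -87 2
```

```text
time: 16.62
position: [0.6469, 0.0358, 0.1874]
tcp_rot: [-87.2, -2.9, -87.2]
wrist_force: [-9.9, -2.0, 11.4]
gripper_width: 0.0003
time: 16.87
position: [0.6556, 0.0363, 0.1716]
tcp_rot: [-87.4, -3.1, -87.2]
wrist_force: [-7.6, 0.8, 12.6]
gripper_width: 0.0004
t 16.87 pos [655.6  36.3 171.6] rot [-87.4  -3.1 -87.2] F [-7.6  0.8 12.6] w 0.4
d [-5.6  1.7 -0.6] dpsi 0.2 mm/row 2.9
[[-0.1, 0.03, -0.28, -0.001], [-0.1, 0.03, -0.28, -0.001]]
```

```bash

python3 -m creep '[[[0,0.4,0,0],[0,0.4,0,0]]]' -1 20
python3 -m creep '[[[0,0.4,0,0],[0,0.3,0,0]]]' -1 20
python3 -m creep '[[[0,0.2,0,0],[0,0.2,0,0]]]' -1 20
```

```text
time: 17.03
position: [0.6577, 0.0365, 0.1636]
tcp_rot: [-87.3, -3.1, -87.2]
wrist_force: [-1.9, -0.9, 11.1]
gripper_width: 0.0002
time: 17.2
position: [0.6589, 0.0367, 0.1586]
tcp_rot: [-87.3, -3.1, -87.2]
wrist_force: [-35.4, -2.0, 77.9]
gripper_width: 0.0005
time: 17.37
position: [0.6587, 0.0369, 0.1594]
tcp_rot: [-87.4, -3.3, -87.2]
wrist_force: [-20.3, -2.5, 41.2]
gripper_width: 0.0001
```

That's the end stop: the force jumped to 78 N at the fingertips, which is under the 120 N wrist limit. I'll retreat straight up.

```bash

python3 -m creep '[[[0,-0.5,0,0],[0,-1,0,0],[0,-2,-0.5,0],[0,-3,-1,0],[0,-3,-2,0],[0,-3,-3,0],[0,-2,-4,0],[0,0,-4,0]]]' -1 20
python3 -m creep '[[[0,0,-4,0],[1.5,0,-3,0],[1.5,0,-1,0],[0,0,0,0]]]' -1 20
python3 - <<'E'
from plant import *
from h import *
c=camera("scene");crop(c,f"pics/m_s.png",220,210,410,360,4);np.savez("pics/m_s.npz",**c)
E
```

```text
time: 18.03
position: [0.5122, 0.04, 0.3]
tcp_rot: [-87.4, -3.1, -87.1]
wrist_force: [1.0, -0.1, 0.7]
gripper_width: 0.0001
time: 18.37
position: [0.4255, 0.0058, 0.2996]
tcp_rot: [-87.2, -3.3, -87.0]
wrist_force: [0.5, -0.1, 0.4]
gripper_width: 0.0003
```

View pics/m_s.png

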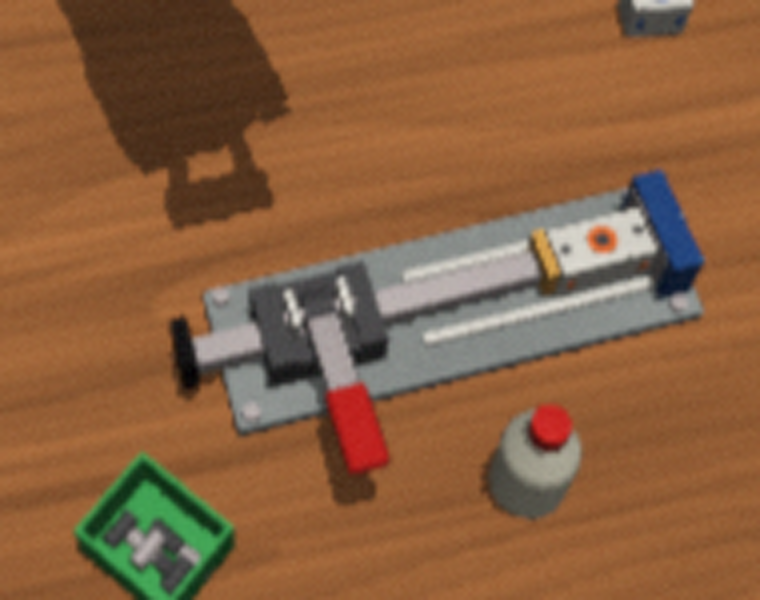

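The lever lies over to −y (red handle at crop (357,428)). Pad (545,260), part (603,245) and fence (667,230) look tight. Now the numbers.

```bash

cat > chk.py <<'E'
from lane import *
for f in("pics/scene0.npz","pics/j_s.npz","pics/m_s.npz"):
    c=dict(np.load(f));F=fx(cloud(c));hsv=cv2.cvtColor(c["color"],cv2.COLOR_RGB2HSV).astype(int);H,S,V=[hsv[...,i] for i in range(3)]
    X,Y,Z=F[...,0],F[...,1],F[...,2]
    with np.errstate(invalid='ignore'):
        pad=(H>12)&(H<30)&(S>110)&(abs(Y)<25)&(X>-10)&(X<90)&(Z>38)&(Z<60)
        lev=((H<8)|(H>172))&(S>140)&(abs(X+70)<30)&(abs(Y)<120)&(Z>50)
        al=(S<70)&(abs(Y)<17)&(X>55)&(X<140)&(Z>43)&(Z<53)
        short=(X>150)&(X<260)&(Y>120)&(Y<230)&(Z>28)&(Z<50)
        tin=(abs(X+275)<60)&(abs(Y-170)<60)&(Z>55)&(Z<90)
        bn=(H>50)&(H<85)&(S>100)&(X<-100)&(Y<-40)&(Z>30)&(Z<60)
        oil=((H<8)|(H>172))&(S>140)&(X>-30)&(X<90)&(Y<-60)&(Z>80)
    print(f)
    for n,m in(("pad",pad),("lever",lev),("parttop",al),("short",short),("tin",tin),("bin",bn),("cap",oil)):
        P=F[m]
        if len(P)>4: r=cv2.minAreaRect(P[:,:2].astype(np.float32));print(n,len(P),"ctr",np.round(r[0],1),np.round(r[1],1),round(r[2],1),"x",np.round(np.percentile(P[:,0],[2,98]),1),"medz",np.round(np.median(P[:,2]),1))
E
python3 chk.py; python3 - <<'E'
from plant import *
from h import *
cv2.imwrite("pics/full.png",camera("scene")["color"][:,:,::-1])
s=read_state();print(s["time"])
E
```

```text
pics/scene0.npz
pad 48 ctr [ 1.4 -0.6] [ 7.4 29.2] 0.8 x [-2.1  5. ] medz 47.8
lever 144 ctr [-69.8   5.2] [23.6 12.3] 5.8 x [-80.8 -60.2] medz 136.4
parttop 20 ctr [134.1   0.4] [32.9  2.2] 88.4 x [133.3 135.5] medz 47.1
short 169 ctr [214.2 165.7] [31.8 40.5] 82.2 x [194.1 233.5] medz 36.8
tin 450 ctr [-268.2  165.5] [56.2 55.3] 62.2 x [-294.8 -242.5] medz 70.2
bin 215 ctr [-189.8  -93.6] [55.5 65.9] 35.6 x [-226.8 -152. ] medz 39.3
cap 94 ctr [  22.5 -112.2] [19.6 18.8] 45.2 x [12.7 31.6] medz 100.7
pics/j_s.npz
pad 47 ctr [70.9  0.9] [ 7.9 29. ] 0.0 x [67.  74.8] medz 46.1
lever 147 ctr [-70.    5.2] [13.1 23.8] 89.9 x [-81.6 -60.4] medz 134.7
parttop 270 ctr [104.8   0.2] [61.2 32.3] 1.0 x [ 76.1 135. ] medz 48.9
short 171 ctr [214.  166.1] [31.  41.3] 82.2 x [193.8 233.3] medz 37.0
tin 280 ctr [-278.8  162.6] [37.4 58. ] 22.4 x [-295.6 -256.6] medz 70.1
bin 221 ctr [-189.6  -93.6] [55.4 65.8] 36.3 x [-227.2 -151.5] medz 39.3
cap 92 ctr [  22.3 -112.1] [19.7 20. ] 68.0 x [12.4 32. ] medz 100.6
pics/m_s.npz
pad 49 ctr [70.7  1.5] [ 9.  28.7] 1.3 x [66.3 74.7] medz 46.8
lever 230 ctr [-70.1 -75.7] [48.  23.9] 89.8 x [-81.8 -59.1] medz 65.4
parttop 277 ctr [1.019e+02 1.000e-01] [31.6 67.4] 88.7 x [ 76.2 134.9] medz 48.7
short 172 ctr [214.3 165.1] [30.9 40.7] 79.7 x [194.1 233. ] medz 37.2
tin 450 ctr [-269.2  165.6] [54.8 57.6] 74.0 x [-294.7 -242.5] medz 70.2
bin 213 ctr [-189.5  -93.9] [55.3 65.5] 36.5 x [-226.9 -151.4] medz 39.4
cap 92 ctr [  22.3 -111.7] [20.1 19.8] 66.2 x [12.6 31.8] medz 100.6
18.4667
```

View pics/full.png

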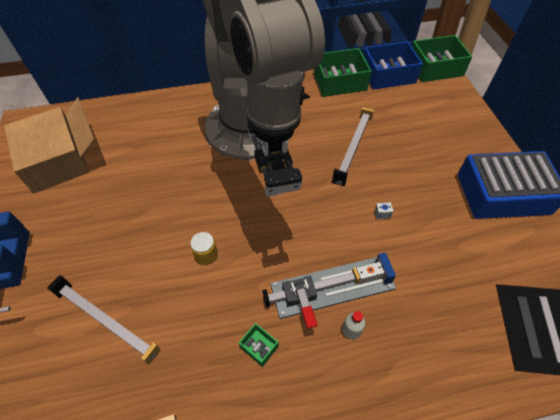

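The pad face is at x≈75 and the part fills 75–135 up to the fence. The handle's height puts the lever at about 1.94 rad. The bystanders have not moved, and the gripper is clear. Handing in.

```bash
python3 -c "
from plant import *
print(close_job())"
```

```text
the job is handed in; nothing more can be done
None
```

The job is handed in at about 18.5 s of the 72 s allowed. I laid the orange-marked part in the lane and let go of it. With the lever still open, I pushed the bar until the part was nipped, backed off, and then flipped the red lever to its end stop.

**Last checks:**
- **Part and bar:** the part sits at fixture x 75–135, centred to within about 1 mm, and its top is at z ≈ 48. The brass pad's face is at x ≈ 75, and it was the same before and after clamping. The contact force at the nip was 16 N.
- **Lever:** about 1.94 rad by its handle height, so within the clamped range (1.8–1.95).
- **Bystanders:** the short part, tin, bin and oil bottle are within about 1 mm of where they started. The robot is touching nothing.

**What did not go smoothly:**
- **First push:** it briefly read about 25 N because the fingertips were bearing down on the plate and binding the bar. I backed off and pushed level, and it then slid at about 2 N.
- **Lever end stop:** the wrist force briefly read about 85 N (limit 120 N), with the fingertips pressing on the handle.
- **Cameras:** the scene and top views disagreed by about 4 mm on the lane's sideways position. I used the scene camera to centre the part against the rails and checked its height before releasing it.

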